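# Vent and open the pressure cap of a coolant header tank

### The job

Open the coolant header tank: turn its pressure cap anticlockwise, without pressing it down, to the first stop and let it vent there for about two seconds; then press the cap down, turn it on past the stop as far as it goes and take it off. Set the cap gently, right way up, on the glass pane and let go of it, leaving the jar, the clamp, the sanding block and the teal box where they are.

Things in the scene. Friction and masses are not known exactly. Their poses are not given: they have to be found in the camera images.
- tank: Fixed coolant header tank: aluminium box 110x130x90 mm, two dark straps, on a plywood board. A round filler neck 62 mm across leans over, 28 deg from vertical. Origin: centre of the neck's mouth, 135 mm above the bench; z: the neck's axis, out of it and up; x: up the slope (the neck leans to -x, the tank lies at +x, at least 32 mm below the mouth plane); y level.
- mouth (a point): Same point as the tank's origin. Inside are two slots, stops and a sprung seat, unseen. The cap starts with its x axis at -93 to -74 deg about the neck's z from the tank's x. Turned anticlockwise from above (+ about z, under 0.2 N m) it meets the first stop after 18 to 54 deg; where differs from tank to tank and must be felt. It stays where it is left.
- grip (a point): Point on the cap's axis in the grip bar, 47 mm over the cap's origin (20 mm over the disc, 8 mm under the bar's top). The cap passes the first stop only while pressed down along the axis over 4.5 mm: a spring resists with 5 to 9 N, the disc lands on the mouth after 8 mm. Kept down it turns about 50 deg more, to the last stop; there it lifts off along the axis (30 mm clears).
- cap: Black pressure cap, 71 mm across, 55 mm high, 80-170 g, locked on the neck at the start, origin 11 mm below the mouth plane. Origin: centre of the plug's underside; z up out of the cap; x along the grip bar. Steel plug 32 mm across, two lugs on it along +-x out to 25 mm; disc top at 27 mm; bar 62 mm long, 12 mm thick, from the disc to 55 mm. Off the neck it stands on its plug.
- bar_end (a point): Point in one end of the cap's grip bar, 30 mm from the cap's axis along the cap's +x, 45 mm over its origin; shows the cap's angle.
- pane: Stack of clear glass panes lying flat, 140 mm (x) by 206 mm (y), 9 mm thick, fixed, on the bench beside a dark wooden stand with two posts 190 mm high. Origin: centre of its underside, z up.
- jar: Bystander: bead jar with a black lid, 48 mm across, 56 mm high, origin under its centre.
- clamp: Bystander: blue spring clamp, 104x38x19 mm, lying flat, origin under its centre.
- block: Bystander: brown sanding block, 62x100x32 mm, origin under its centre.
- hook_box: Bystander: teal cardboard box, 60x85x40 mm, origin under its centre.

How it is judged (in metres and radians):
On the way, in this order (a step that is already met when the one before it is completed fails the run):
1. the cap rests at its first stop, not pressed down, for 1 s (x of bar_end in the frame of tank between 0.0123 and 0.0244 m and y of bar_end in the frame of tank below -0.01 m and z of cap in the frame of tank above -0.0138 m), for 1 s.
2. the cap has come off the neck (z of cap in the frame of tank above 0.012 m), for 0.1 s.
At the end, for the whole second after the job is handed in: The cap stands upright (within 7 degrees) and at rest on top of the glass pane, with its centre within 50 mm of the pane's centre across (x) and 83 mm along it (y), released (x of cap in the frame of pane between -0.05 and 0.05 m and y of cap in the frame of pane between -0.083 and 0.083 m and z of cap in the frame of pane between 0.004 and 0.015 m and angle between cap's own z axis and vertical below 0.12 rad and linear speed of cap below 0.02 m/s); the robot touches nothing.
It fails at once if a bystander (jar, clamp, sanding block, teal box) is shifted by more than 30 mm (distance of any of jar, clamp, block, hook_box from where it was at the start of the episode above 0.03 m).
It fails at once if the cap is dropped or slammed on the glass (it meets the pane at over 0.3 m/s) (contact force between cap and pane above 0.5 N and linear speed of cap above 0.3 m/s).
It also fails if it takes over 69 s, if anything falls off the work surface, if the arm or the gripper's body presses on something with over 40 N, if the wrist force passes 120 N, or if a joint passes its speed limit or range.

### The arm

A 7-joint arm with a two-finger parallel gripper is mounted at the origin on the work surface; the furniture and walls round the work are solid. World frame = base frame: x ahead of the robot, y to its left, z up, the work surface at z = 0. Lengths are in m, angles in degrees, forces in N, time in s.
With the tool pointing down it reaches from about 0.425 to 0.875 m from the base axis. Payload 4.7 kg.
Tool frame: the origin (TCP) lies between the finger pads; the fingertips stand env.tip_reach ahead of it and the grasp point (between the pads) lies 2 mm behind it (env.tip_reach is the distance from the TCP to the fingertips, in m); z points along the fingers, y is the line along which they close (so a half turn about z gives the same grasp; the last joint's range is limited). The gripper opens to 87 mm and grips with 3 to 60 N. Pads are 19 mm wide; open, the fingers measure 117 mm over their backs; the gripper's body (75 mm by 190 mm) begins 51 mm behind the grasp point.
Start: joints at [-64.968, 18.392, -4.016, 83.108, 1.295, 78.541, -3.26], TCP at [0.267, 0.593, 0.24] pointing down, gripper open.
Joint ranges: [-163.93, 163.93], [-17.29, 119.83], [-79.2, 71.16], [3.27, 140.29], [-89.18, 269.18], [5.43, 117.66], [-154.24, 154.24]. Speed limits (degrees/s): [147.25, 147.25, 180, 180, 180, 180, 180].

### API

Orientations are given as [roll, pitch, yaw] about the fixed x, y, z axes, in that order (R = Rz(yaw) Ry(pitch) Rx(roll)).
In Python, from cell import env gives the robot as it stands.
- The arm moves only by the shell command python3 steer.py 'ROWS' [FORCE]. ROWS is rows parted by semicolons, their numbers by spaces, 1 to 8 of them, each of 5 numbers: dx, dy, dz in m, then a turn about the tool's z in degrees, then the finger opening in m; each row is the pose to reach, as a shift and turn from the pose commanded when the command began, along the tool's axes at that moment; what a row does not reach only later rows make up. A row lasts 1/12 s, in which the tool goes at most 0.0417 m and 7.16 degrees, less where a joint would pass 70% of its speed; a pose out of reach is approached as far as the arm can. The fingers move at their own pace and stop on an object; FORCE is the grip in N (left out, the last holds). Time passes only in rows, so rows that do not move let the fingers close. It prints the time, the measured TCP pose, the force, the opening and the grip force at its end.
- env.get_obs(): the state, without advancing time (a new reading comes with each control period).
- env.read_camera(name): name is "side" or "top" or "wrist"; returns a dict with "color" (420x560x3 uint8, blue, green, red), "fx", "fy", "cx", "cy" (pixels), "dist" ([k1, k2, p1, p2, k3] as OpenCV has them; the pictures are not rectified), "world_from_camera" (4x4, takes a point from camera to world coordinates). Camera axes: x right, y down, z forward; pixel columns grow to the right and rows downward; lengths in m; the calibration is good to about 2 mm. A picture is of the moment at which its call begins. There is no depth.
- env.sign_off(): hands the job in; it is judged then, once.
The state is a dict: "time_s": time; "qpos": joint angles; "joint_velocities": joint speeds; "effort": joint torques, N m; "tool_pos": TCP position; "tool_rot": TCP orientation; "force": force on the tool from outside, world axes, zero at the start; "wrist_torque": the same for the moment, N m; "grip_width": finger opening in m; "grasp_force": force on a finger pad.
Only numpy, scipy, OpenCV 4.12 (cv2) and the standard library are available. Lean on these libraries where they do the work, as an engineer would, in place of code of your own. Each camera call takes 0.05 s, during which the arm holds its last target. There are 200 camera calls.

## Working session

There is one attempt and no reset: what is moved stays moved. The work goes in short steps, Python scripts to look and compute and a shell command to move; the robot and the scene stay as the last step left them, time stands still between calls to the robot, and variables do not carry over. Pictures are saved under pics/ and viewed, at most 10 in all, crops included, and the job is handed in when it is done.

```bash
ls; mkdir -p pics; python3 - <<'E'
from cell import env
import cv2,numpy as np
print(env.tip_reach, env.get_obs())
for n in ["side","top","wrist"]:
    r=env.read_camera(n); cv2.imwrite(f"pics/{n}0.png",r["color"]); np.savez(f"{n}0.npz",**r)
    print(n,r["fx"],r["fy"],r["cx"],r["cy"],r["dist"],np.round(r["world_from_camera"],3).tolist())
E
```

```text
cell.py
pics
steer.py
0.017 {'time_s': 0.0, 'qpos': array([-64.96870057,  18.43953109,  -4.01577839,  83.17557249,
         1.29562839,  78.54076339,  -3.26038974]), 'joint_velocities': array([-0.01265416, -0.01028444, -0.03887421,  0.09650842, -0.04965733,
       -0.03172768, -0.08583394]), 'effort': array([ 8.22711245e-04, -4.91286671e+01, -4.03750464e-01, -3.12522984e+01,
       -6.41619391e-02,  4.36263671e-02,  1.68750671e-04]), 'tool_pos': array([0.26652229, 0.59226747, 0.23845031]), 'tool_rot': array([-1.79889414e+02,  6.32764582e-03,  1.55778441e+02]), 'force': array([-0.18545528, -0.00090337,  0.20750537]), 'wrist_torque': array([-0.0354936 ,  0.01480327, -0.03868854]), 'grasp_force': 0.0, 'grip_width': 0.08680665025211717}
side 437.862096076223 437.862096076223 275.95422573669333 206.4053342405093 [-0.07733295  0.          0.          0.          0.        ] [[0.998, 0.031, -0.054, 0.456], [0.062, -0.565, 0.823, -0.778], [-0.006, -0.825, -0.566, 0.663], [0.0, 0.0, 0.0, 1.0]]
top 449.3452625202368 449.3452625202368 279.10905138594217 207.41490829154938 [-0.08291747  0.          0.          0.          0.        ] [[0.01, -0.99, 0.143, 0.266], [-1.0, -0.008, 0.018, -0.021], [-0.017, -0.143, -0.99, 1.118], [0.0, 0.0, 0.0, 1.0]]
wrist 331.2393612691842 331.2393612691842 282.23880054646395 207.7276519935151 [-0.08210628  0.          0.          0.          0.        ] [[0.411, 0.868, 0.279, 0.189], [0.912, -0.39, -0.127, 0.628], [-0.001, 0.307, -0.952, 0.384], [0.0, 0.0, 0.0, 1.0]]
```
View pics/top0.png

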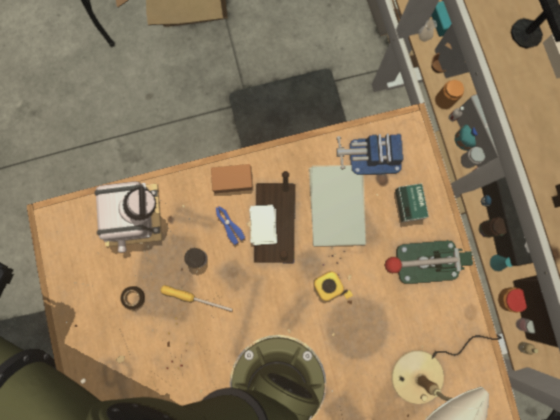

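View pics/side0.png

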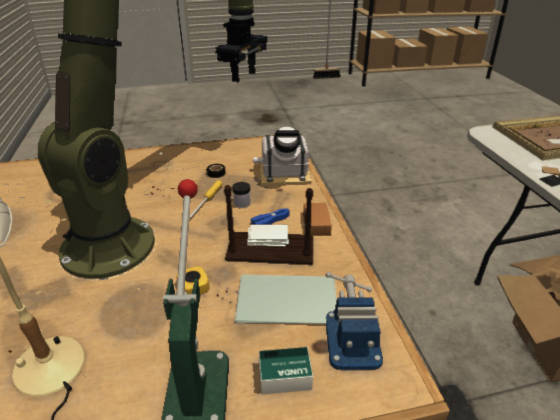

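Top view: tank around (130,210) with the cap near (140,203), pane around (338,205), the stand with its posts between them at (275,222), jar (196,258), clamp (230,225), block (232,178), and teal box (412,203). I'll zoom in on the tank.

```bash
cat > h.py <<'E'
import numpy as np,cv2
from scipy.spatial.transform import Rotation as R
def load(n): return dict(np.load(n+".npz"))
def KD(c): return np.array([[c["fx"],0,c["cx"]],[0,c["fy"],c["cy"]],[0,0,1.]],float),np.array(c["dist"],float)
def proj(c,P):
    T=np.linalg.inv(c["world_from_camera"]);K,D=KD(c)
    return cv2.projectPoints(np.atleast_2d(np.array(P,float)),cv2.Rodrigues(T[:3,:3])[0],T[:3,3],K,D)[0][:,0]
def ray(c,uv):
    K,D=KD(c);x=cv2.undistortPoints(np.array([[uv]],float),K,D)[0,0]
    W=c["world_from_camera"];d=W[:3,:3]@[x[0],x[1],1];return W[:3,3],d/np.linalg.norm(d)
def onz(c,uv,z):
    o,d=ray(c,uv);return o+d*(z-o[2])/d[2]
E
python3 - <<'E'
import cv2,numpy as np
from h import *
t=cv2.imread("pics/top0.png");s=cv2.imread("pics/side0.png")
a=cv2.resize(t[165:265,85:185],(500,500),interpolation=cv2.INTER_CUBIC)
b=cv2.resize(s[115:195,245:325],(300,300),interpolation=cv2.INTER_CUBIC)
im=np.zeros((500,800,3),np.uint8);im[:,:500]=a;im[:300,500:]=b
cv2.imwrite("pics/tank.png",im)
c=load("top0")
for p in [(312,168),(362,166),(366,244),(314,246)]: print(onz(c,p,.009))
print(onz(c,(140,200),.165))
E
```

```text
[ 0.52736193 -0.08300331  0.009     ]
[ 0.53358609 -0.20946603  0.009     ]
[ 0.33672308 -0.2161419   0.009     ]
[ 0.33085613 -0.08788004  0.009     ]
[0.41758503 0.29916333 0.165     ]
```

View pics/tank.png

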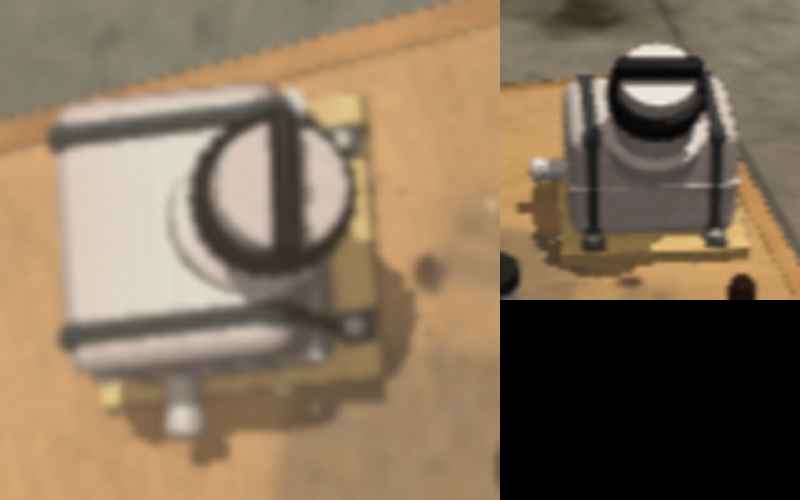

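Crop: the bar runs from about (285,108) to (287,265), and the disc rim spans 192 to 352 across with its centre near (272,188). The neck leans to image right (world -y), so the tank's x is about world +y. Next I'll fit the pose.

```bash
cat > fit.py <<'E'
from h import *
from scipy.optimize import least_squares
t=load("top0");s=load("side0")
tp=lambda U,V:((U+.5)/5-.5+85,(V+.5)/5-.5+165)
sp=lambda U,V:((U-500+.5)/3.75-.5+245,(V+.5)/3.75-.5+115)
b=[onz(t,tp(*p),.01) for p in [(362,95),(380,378),(105,402)]]
e1=b[0]-b[1];e2=b[2]-b[1]
print("board",b,"yaw",np.degrees(np.arctan2(e2[1],e2[0])),np.degrees(np.arctan2(-e1[0]*-1,-e1[1]))if 0 else np.degrees(np.arctan2(e1[1],e1[0]))+90,np.linalg.norm(e1),np.linalg.norm(e2))
def frame(x,y,yaw):
    Rz=R.from_euler('z',yaw,degrees=True).as_matrix()
    # z leans 28deg toward -x
    c,k=np.cos(np.radians(28)),np.sin(np.radians(28))
    M=Rz@np.array([[c,0,-k],[0,1,0],[k,0,c]])
    return M,np.array([x,y,.135])
def circ(cam,M,o,h,r=.0355):
    a=np.radians(np.arange(0,360,3));P=o+(np.c_[r*np.cos(a),r*np.sin(a),h+0*a])@M.T
    return proj(cam,P)
def bar(cam,M,o,al,dz=0):
    c,k=np.cos(np.radians(al)),np.sin(np.radians(al));A=np.array([[c,-k,0],[k,c,0],[0,0,1]])
    P=np.array([[sx*.031,sy*.006,.044+dz] for sx,sy in [(1,1),(1,-1),(-1,-1),(-1,1)]])
    return proj(cam,o+P@A.T@M.T)
if __name__=="__main__":
    def res(p,full=False):
        M,o=frame(*p[:3]);q=circ(t,M,o,.016);B=bar(t,M,o,p[3]);r=[]
        L,Rr,Bo=tp(192,190)[0],tp(352,190)[0],tp(270,273)[1]
        r+=[q[:,0].min()-L,q[:,0].max()-Rr]
        # bar ends midpoints
        r+=list((B[:2].mean(0)-tp(285,107)))+list(B[2:].mean(0)-tp(287,266))
        qs=circ(s,M,o,.016);bs=bar(s,M,o,p[3])
        r+=[qs[:,0].min()-sp(610,90)[0],qs[:,0].max()-sp(705,90)[0]]
        r+=[(p[2]-94)/3]
        return np.array(r)
    f=least_squares(res,[.42,.3,94,-85],loss='soft_l1')
    print(f.x,np.round(res(f.x),2));M,o=frame(*f.x[:3])
    ti=cv2.imread("pics/top0.png");si=cv2.imread("pics/side0.png")
    def draw(im,cam,x0,y0,w,k):
        c=cv2.resize(im[y0:y0+w,x0:x0+w],(k*w,k*w),interpolation=cv2.INTER_CUBIC)
        tr=lambda q:np.int32(((q-[x0,y0])+.5)*k-.5)
        for h,col in [(.016,(0,0,255)),(0,(0,255,0))]: cv2.polylines(c,[tr(circ(cam,M,o,h,.0355 if h else .031))],True,col,1)
        cv2.polylines(c,[tr(bar(cam,M,o,f.x[3]))],True,(255,0,255),1);return c
    im=np.hstack([draw(ti,t,100,170,60,6),draw(si,s,255,115,60,6)]);cv2.imwrite("pics/ov.png",im)
    print("axis",M[:,2],"grip",o+.036*M[:,2],"capx",M@[np.cos(np.radians(f.x[3])),np.sin(np.radians(f.x[3])),0])
E
python3 fit.py
```

```text
board [array([0.48467264, 0.30962057, 0.01      ]), array([0.34118576, 0.29344713, 0.01      ]), array([0.32728686, 0.4336409 , 0.01      ])] yaw 95.66184201404626 96.43107831066538 0.14439551557922134 0.14088106147663165
[  0.41316003   0.31305931  93.3868368  -89.37843512] [-0.16  0.46 -0.15  0.71 -0.13 -2.71 -0.73  0.13 -0.2 ]
axis [ 0.02773499 -0.4686516   0.88294759] grip [0.41415849 0.29618785 0.16678611] capx [0.99762883 0.06863517 0.00509289]
```

View pics/ov.png

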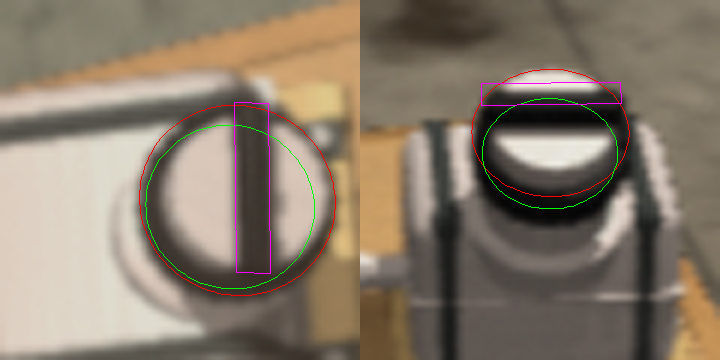

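Reading the overlay: the modelled rim and bar match the top view to about 1 px. The rows can't tilt the tool, so it stays vertical. The bar's faces lean at first and become vertical near the last stop. I'll hover above the cap with a half-turned wrist, to save joint 7 range, and look again.

```bash

python3 steer.py '-0.032 -0.026 -0.004 7 0.087; -0.064 -0.053 -0.008 14 0.087; -0.096 -0.079 -0.012 21 0.087; -0.128 -0.106 -0.015 28 0.087; -0.16 -0.132 -0.019 35 0.087; -0.191 -0.158 -0.023 42 0.087; -0.223 -0.185 -0.026 49 0.087; -0.255 -0.211 -0.03 56 0.087'
python3 steer.py '0 0 0 7 0.05; 0 0 0 14 0.05; 0 0 0 21 0.05; 0 0 0 28 0.05; 0 0 0 35 0.05; 0 0 0 42 0.05; 0 0 0 49 0.05; 0 0 0 56 0.05'
python3 steer.py '0 0 0 7 0.04; 0 0 0 14 0.04; 0 0 0 21 0.04; 0 0 0 28 0.04; 0 0 0 35 0.04; 0 0 0 39.8 0.04; 0 0 0 39.8 0.04'
python3 - <<'E'
from cell import env
import cv2,numpy as np
r=env.read_camera("wrist"); np.savez("wrist1.npz",**r); print(env.get_obs()["qpos"], r["world_from_camera"][:3,3])
cv2.imwrite("pics/w1.png",r["color"])
E
```

```text
time_s: 0.82
tool_pos: [0.4129, 0.2937, 0.2695]
tool_rot: [-180.0, -0.0, 99.4]
force: [1.8, -0.1, 0.6]
grip_width: 0.0873
grasp_force: 0.0
time_s: 1.48
tool_pos: [0.4125, 0.2956, 0.2693]
tool_rot: [-180.0, 0.0, 43.4]
force: [-0.6, -0.0, -0.6]
grip_width: 0.0506
grasp_force: 0.0
time_s: 2.07
tool_pos: [0.4125, 0.2956, 0.2693]
tool_rot: [180.0, 0.0, 3.9]
force: [-0.4, 0.3, -0.4]
grip_width: 0.04
grasp_force: 0.0
[-4.98937538e+01 -6.14768879e-03  1.12981121e+01  1.00819114e+02
  2.68650489e-03  7.92070818e+01 -1.24513917e+02] [0.49639756 0.30184938 0.41496129]
```

View pics/w1.png

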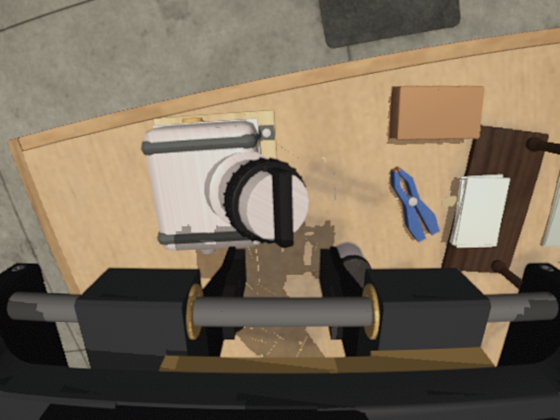

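Wrist view: the bar runs from (283,169) to (284,246) and the disc rim spans 223 to 308 across. I'll refit with all three views.

```bash
cat > fit2.py <<'E'
from fit import *
w=load("wrist1")
def res(p):
    M,o=frame(*p[:3]);r=[]
    q=circ(t,M,o,.016);B=bar(t,M,o,p[3])
    r+=[q[:,0].min()-tp(192,190)[0],q[:,0].max()-tp(352,190)[0]]
    r+=list((B[:2].mean(0)-tp(285,107)))+list(B[2:].mean(0)-tp(287,266))
    qs=circ(s,M,o,.016)
    r+=[qs[:,0].min()-sp(610,90)[0],qs[:,0].max()-sp(705,90)[0]]
    q=circ(w,M,o,.016);B=bar(w,M,o,p[3])
    r+=[q[:,0].max()-308,q[:,1].min()-158]
    r+=list(B[:2].mean(0)-[283,169])+list(B[2:].mean(0)-[284,246])
    return np.r_[np.array(r),(p[2]-95)/2]
f=least_squares(res,[.42,.3,94,-85],loss='soft_l1')
print(f.x,np.round(res(f.x),1));M,o=frame(*f.x[:3])
x0,y0,k=140,100,4
im=cv2.resize(w["color"][y0:y0+150,x0:x0+190],None,fx=k,fy=k,interpolation=cv2.INTER_CUBIC)
tr=lambda q:np.int32(((q-[x0,y0])+.5)*k-.5)
for h,rr,col in [(.016,.0355,(0,0,255)),(0,.031,(0,255,0))]: cv2.polylines(im,[tr(circ(w,M,o,h,rr))],True,col,1)
cv2.polylines(im,[tr(bar(w,M,o,f.x[3]))],True,(255,0,255),1)
Rz=R.from_euler('z',f.x[2],degrees=True).as_matrix()
for h in (.1,):  # tank direction lines
  for yy in (-.065,.065):
    P=o*[1,1,0]+np.array([[.0,yy,h],[.13,yy,h]])@Rz.T; cv2.polylines(im,[tr(proj(w,P))],False,(255,255,0),1)
cv2.imwrite("pics/ov2.png",im)
u=M@[np.cos(np.radians(f.x[3])),np.sin(np.radians(f.x[3])),0]
print("axis",M[:,2],"grip",o+.036*M[:,2],"bar az",np.degrees(np.arctan2(u[1],u[0])))
for n,p in [("jar",(196,256)),("postbase?",(285,185)),("lo",(290,258))]: print(n,onz(t,p,.03))
print([onz(s,p,.012)[:2] for p in [(232,256),(311,258)]])
E
python3 fit2.py
```

```text
board [array([0.48467264, 0.30962057, 0.01      ]), array([0.34118576, 0.29344713, 0.01      ]), array([0.32728686, 0.4336409 , 0.01      ])] yaw 95.66184201404626 96.43107831066538 0.14439551557922134 0.14088106147663165
[  0.41633736   0.31505126  95.17062177 -90.37271441] [-1.  -0.3 -1.2 -1.  -0.8 -4.5  0.6  1.4 -2.9  0.2  1.2  0.4  1.4  0.5
  0.1]
axis [ 0.04230968 -0.46756116  0.88294759] grip [0.41786051 0.29821906 0.16678611] bar az 4.841533451272005
jar [0.30252467 0.19897663 0.03      ]
postbase? [ 0.47904516 -0.01530597  0.03      ]
lo [ 0.30025093 -0.02885627  0.03      ]
[array([ 0.3061548 , -0.03374791]), array([ 0.48440258, -0.03060088])]
```

View pics/ov2.png

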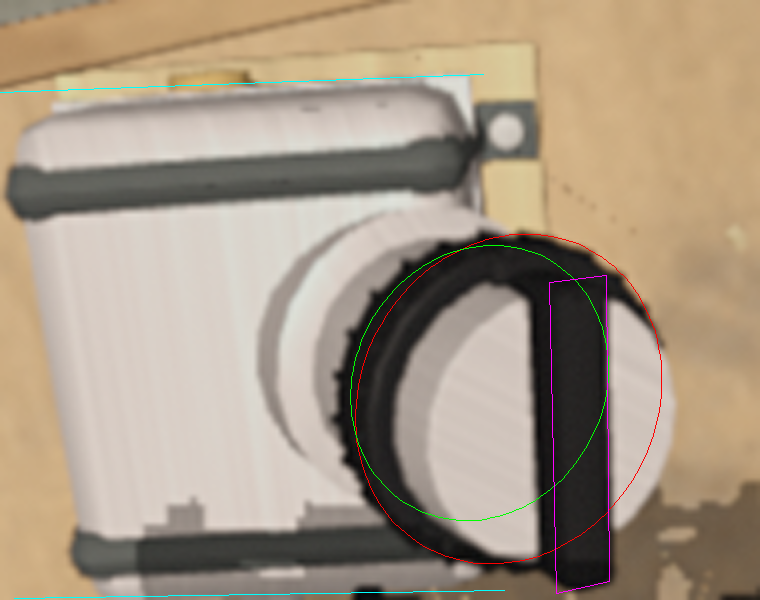

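The bar azimuth is about 4.8° and the grip point about (0.418, 0.298, 0.167); both agree with the given sizes to 1–2 mm. Next I'll descend, straddling the top of the bar, and close gently.

```bash

python3 steer.py '0.003 -0.001 0.03 -1 0.026; 0.005 -0.0015 0.06 -1 0.026; 0.005 -0.0015 0.075 -1 0.026; 0.005 -0.0015 0.083 -1 0.026; 0.005 -0.0015 0.088 -1 0.026; 0.005 -0.0015 0.091 -1 0.026; 0.005 -0.0015 0.091 -1 0.026'
python3 steer.py '0 0 0 0 0.005; 0 0 0 0 0.005; 0 0 0 0 0.005; 0 0 0 0 0.005; 0 0 0 0 0.005' 6
python3 - <<'E'
from cell import env
o=env.get_obs(); print(o["wrist_torque"],o["force"],o["grip_width"],o["grasp_force"])
E
```

```text
time_s: 2.7
tool_pos: [0.4178, 0.2979, 0.179]
tool_rot: [-180.0, -0.0, 5.0]
force: [-0.4, 0.1, 0.2]
grip_width: 0.0261
grasp_force: 0.0
time_s: 3.12
tool_pos: [0.4183, 0.2973, 0.1794]
tool_rot: [-180.0, -0.1, 4.9]
force: [0.1, -3.0, 2.5]
grip_width: 0.0173
grasp_force: 5.8
[-0.66786071  0.06571467  0.05001637] [ 0.14197421 -2.951745    2.45147626] 0.017295102378320083 5.7775129191577435
```

Gripped at 17.3 mm as expected. Now I'll turn anticlockwise in steps and feel for the stop.

```bash
cat > st.py <<'E'
from cell import env
import numpy as np
o=env.get_obs();print(" tq",np.round(o["wrist_torque"],3),"eff7",round(o["effort"][6],3),"F",np.round(o["force"],1),"w",round(o["grip_width"],4),"yaw",round(o["tool_rot"][2],1),"p",np.round(o["tool_pos"],4))
E
python3 steer.py '0 0 0 -3 0.005; 0 0 0 -5 0.005; 0 0 0 -5 0.005' 8|tail -1; python3 st.py
python3 steer.py '0 0 0 -3 0.005; 0 0 0 -5 0.005; 0 0 0 -5 0.005'|tail -1; python3 st.py
python3 steer.py '0 0 0 -3 0.005; 0 0 0 -5 0.005; 0 0 0 -5 0.005'|tail -1; python3 st.py
python3 - <<'E'
from cell import env
import cv2,numpy as np
r=env.read_camera("wrist"); np.savez("wrist2.npz",**r); cv2.imwrite("pics/w2.png",cv2.resize(r["color"][100:300,150:400],None,fx=2,fy=2))
E
```

```text
grasp_force: 7.7
 tq [-0.479 -0.213 -0.031] eff7 0.421 F [ 1.7 -2.6  3.4] w 0.017 yaw 10.0 p [0.4186 0.2977 0.1794]
grasp_force: 7.9
 tq [-0.421 -0.305 -0.028] eff7 0.43 F [ 1.4 -1.   4.6] w 0.0167 yaw 14.9 p [0.4185 0.2978 0.1793]
grasp_force: 8.0
 tq [-0.319 -0.277 -0.06 ] eff7 0.43 F [ 2.3 -2.3  3.6] w 0.0167 yaw 19.9 p [0.4182 0.2979 0.1791]
```

View pics/w2.png

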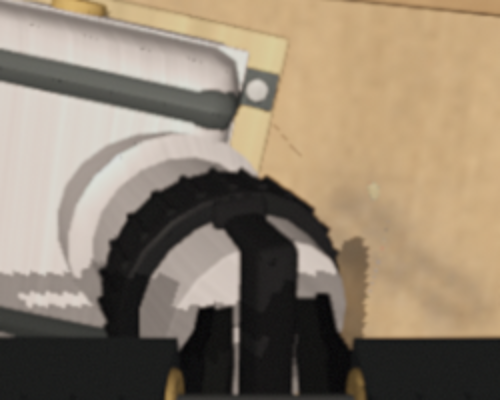

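The bar is following the tool: it stays aligned between the fingers at about (265,290) in the crop. I'll keep turning.

```bash

for i in 1; do python3 steer.py '0 0 0 -2.5 0.005; 0 0 0 -5 0.005; 0 0 0 -5 0.005'|tail -1; python3 st.py; done
python3 steer.py '0 0 0 -2.5 0.005; 0 0 0 -4 0.005; 0 0 0 -4 0.005'|tail -1; python3 st.py
python3 steer.py '0 0 0 -2.5 0.005; 0 0 0 -4 0.005; 0 0 0 -4 0.005'|tail -1; python3 st.py
```

```text
grasp_force: 8.1
 tq [-0.341 -0.224 -0.085] eff7 0.488 F [ 1.5 -2.2  4.5] w 0.0166 yaw 24.9 p [0.4179 0.2978 0.1789]
grasp_force: 8.0
 tq [-0.399 -0.278 -0.046] eff7 0.337 F [ 1.6 -1.7  4.6] w 0.0164 yaw 28.9 p [0.4178 0.2977 0.1788]
grasp_force: 7.9
 tq [-0.423 -0.282 -0.068] eff7 0.336 F [ 1.6 -1.9  4.2] w 0.0162 yaw 32.9 p [0.4177 0.2977 0.1787]
```

```bash

python3 steer.py '0 0 0 -2.5 0.005; 0 0 0 -4 0.005; 0 0 0 -4 0.005'|tail -1; python3 st.py
python3 steer.py '0 0 0 -2.5 0.005; 0 0 0 -4 0.005; 0 0 0 -4 0.005'|tail -1; python3 st.py
python3 steer.py '0 0 0 -2.5 0.005; 0 0 0 -4 0.005; 0 0 0 -4 0.005'|tail -1; python3 st.py
```

```text
grasp_force: 7.9
 tq [-0.472 -0.298 -0.027] eff7 0.334 F [ 2.5 -2.4  4.3] w 0.016 yaw 36.9 p [0.4176 0.2976 0.1787]
grasp_force: 7.9
 tq [-0.443 -0.271 -0.032] eff7 0.331 F [ 0.9 -1.8  4.1] w 0.0158 yaw 40.9 p [0.4176 0.2975 0.1786]
grasp_force: 7.8
 tq [-0.511 -0.282 -0.055] eff7 0.329 F [ 1.3 -2.3  4.3] w 0.0155 yaw 44.9 p [0.4176 0.2976 0.1786]
```

```bash

python3 steer.py '0 0 0 -2.5 0.005; 0 0 0 -4 0.005; 0 0 0 -4 0.005'|tail -1; python3 st.py
python3 steer.py '0 0 0 -2 0.005; 0 0 0 -3 0.005; 0 0 0 -3 0.005'|tail -1; python3 st.py
python3 - <<'E'
from cell import env
import cv2,numpy as np
r=env.read_camera("wrist"); a=cv2.resize(r["color"][100:300,150:400],(400,320))
r=env.read_camera("top"); b=cv2.resize(r["color"][160:260,85:210],(400,320),interpolation=cv2.INTER_CUBIC)
cv2.imwrite("pics/w3.png",np.hstack([a,b]))
E
```

```text
grasp_force: 7.9
 tq [-0.428 -0.275 -0.059] eff7 0.363 F [ 1.4 -2.   4.4] w 0.0156 yaw 48.9 p [0.4176 0.2976 0.1786]
grasp_force: 7.9
 tq [-0.422 -0.294 -0.118] eff7 0.294 F [ 1.7 -2.   4.5] w 0.0153 yaw 51.9 p [0.4176 0.2977 0.1787]
```

View pics/w3.png

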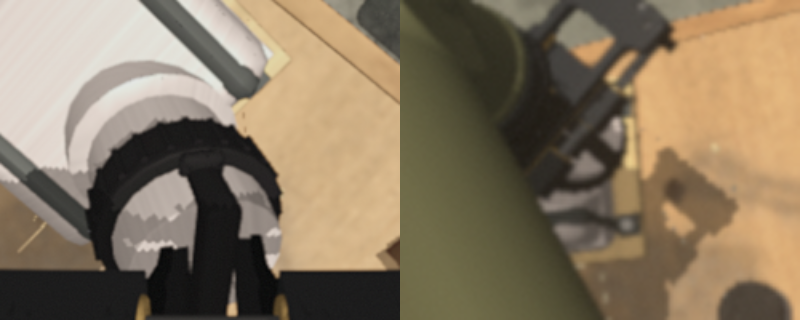

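In the crop the bar is still between the fingers, now slightly slanted from (205,160) to (215,310), and the torque has risen to -0.118. This may be the stop, so I'll probe a little further.

```bash

python3 steer.py '0 0 0 -1.5 0.005; 0 0 0 -3 0.005; 0 0 0 -3 0.005'|tail -1; python3 st.py
python3 steer.py '0 0 0 -1.5 0.005; 0 0 0 -3 0.005; 0 0 0 -3 0.005'|tail -1; python3 st.py
python3 - <<'E'
from cell import env
import cv2,numpy as np
r=env.read_camera("wrist");np.savez("wrist4.npz",**r)
from fit import *
M,o=frame(.4163,.3151,95.2)
c=r["color"][130:310,170:370].copy();k=4
out=[]
for al in (-48,-36):
    im=cv2.resize(c,None,fx=k//2*2-1,fy=3,interpolation=cv2.INTER_CUBIC) if 0 else cv2.resize(c,None,fx=2,fy=2,interpolation=cv2.INTER_CUBIC)
    q=np.int32((bar(r,M,o,al)-[170,130]+.5)*2); cv2.polylines(im,[q],True,(255,0,255),1)
    q=np.int32((bar(r,M,o,al,-.028)-[170,130]+.5)*2); cv2.polylines(im,[q],True,(0,255,0),1);out.append(im)
cv2.imwrite("pics/w4.png",np.hstack(out))
E
```

```text
grasp_force: 8.0
 tq [-0.354 -0.182 -0.147] eff7 0.371 F [ 0.8 -2.   5.4] w 0.0156 yaw 55.0 p [0.4175 0.2978 0.1787]
grasp_force: 8.4
 tq [-0.378 -0.233 -0.166] eff7 0.426 F [ 1.  -2.4  6.1] w 0.0154 yaw 58.0 p [0.4175 0.2978 0.1788]
board [array([0.48467264, 0.30962057, 0.01      ]), array([0.34118576, 0.29344713, 0.01      ]), array([0.32728686, 0.4336409 , 0.01      ])] yaw 95.66184201404626 96.43107831066538 0.14439551557922134 0.14088106147663165
```

View pics/w4.png

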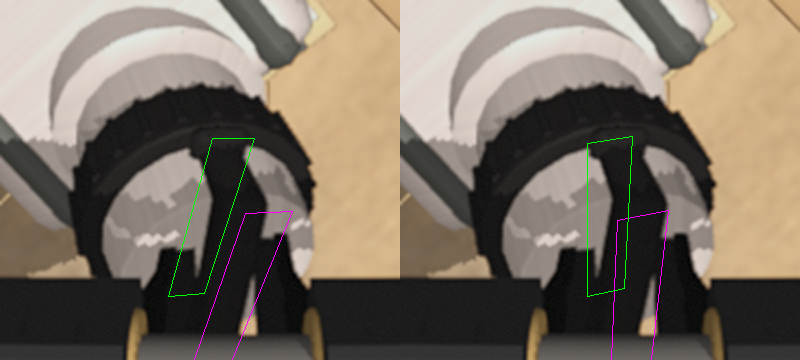

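The bar's right edge slants about -0.19, which gives a cap angle near -40°, while the tool stands at -34°. The torque is also climbing steadily. So the cap is at its stop and the pads are slipping round it. I'll probe once more, back off and vent for 2 s.

```bash

python3 steer.py '0 0 0 -2 0.005; 0 0 0 -4 0.005; 0 0 0 -4 0.005'|tail -1; python3 st.py
python3 steer.py '0 0 0 3 0.005; 0 0 0 6 0.005; 0 0 0 6 0.005; 0 0 0 6 0.005; 0 0 0 6 0.005; 0 0 0 6 0.005; 0 0 0 6 0.005; 0 0 0 6 0.005'|tail -1; python3 st.py
python3 steer.py '0 0 0 0 0.005; 0 0 0 0 0.005; 0 0 0 0 0.005; 0 0 0 0 0.005; 0 0 0 0 0.005; 0 0 0 0 0.005; 0 0 0 0 0.005; 0 0 0 0 0.005'|tail -1; python3 st.py
python3 steer.py '0 0 0 0 0.005; 0 0 0 0 0.005; 0 0 0 0 0.005; 0 0 0 0 0.005; 0 0 0 0 0.005; 0 0 0 0 0.005; 0 0 0 0 0.005; 0 0 0 0 0.005'; python3 st.py
python3 - <<'E'
from cell import env
import numpy as np
r=env.read_camera("wrist");np.savez("wrist5.npz",**r)
E
```

```text
grasp_force: 7.7
 tq [-0.208  0.022 -0.075] eff7 0.408 F [-0.6 -1.1  5.7] w 0.0154 yaw 62.0 p [0.417  0.2984 0.1787]
grasp_force: 8.4
 tq [-0.206  1.134  0.014] eff7 -0.091 F [-4.6  0.1  2.4] w 0.0151 yaw 56.0 p [0.4167 0.2978 0.1782]
grasp_force: 8.5
 tq [0.078 1.241 0.063] eff7 -0.094 F [-5.   0.5  1.1] w 0.0152 yaw 56.0 p [0.4174 0.2978 0.1785]
time_s: 8.82
tool_pos: [0.4175, 0.2977, 0.1786]
tool_rot: [-180.0, -0.0, 56.0]
force: [-4.5, 1.1, 0.8]
grip_width: 0.0151
grasp_force: 8.4
 tq [0.179 1.187 0.083] eff7 -0.089 F [-4.5  1.1  0.8] w 0.0151 yaw 56.0 p [0.4175 0.2977 0.1786]
```

```bash
cat > ang.py <<'E'
import sys,contextlib,io
with contextlib.redirect_stdout(io.StringIO()): from fit import *
def angle(w,rows=244,dz=0,off=(0,0,0)):
    """cap angle by matching the dark bar silhouette on the light disc, above the fingers"""
    M,o=frame(.4163,.3151,95.2);o=o+dz*M[:,2]+np.array(off)
    g=cv2.cvtColor(w["color"],cv2.COLOR_BGR2GRAY);dark=(g<70)
    roi=np.zeros(g.shape,np.uint8);cv2.fillPoly(roi,[np.int32(circ(w,M,o,.016,.026))],1);roi[rows:]=0
    roi=cv2.erode(roi,np.ones((3,3)));best=[]
    for al in np.arange(-95,25,1.):
        P=np.r_[bar(w,M,o,al),bar(w,M,o,al,-.028)]
        h=cv2.convexHull(np.float32(P))[:,0]
        for du in range(-8,9,2):
            for dv in (-4,0,4):
                m=np.zeros(g.shape,np.uint8);cv2.fillPoly(m,[np.int32(h+[du,dv])],1)
                e=((m>0)!=dark)[roi>0].mean();best.append((e,al,du,dv))
    best.sort();return roi.sum(),[tuple(np.round(b,3)) for b in best[:4]]
if __name__=="__main__":
    for n in sys.argv[1:]: print(n,angle(load(n)))
E
python3 ang.py wrist1 wrist2 wrist4 wrist5
```

```text
wrist1 (np.uint64(2488), [(np.float64(0.089), np.float64(-82.0), np.float64(8.0), np.float64(-4.0)), (np.float64(0.092), np.float64(-84.0), np.float64(8.0), np.float64(-4.0)), (np.float64(0.092), np.float64(-81.0), np.float64(8.0), np.float64(-4.0)), (np.float64(0.093), np.float64(-86.0), np.float64(8.0), np.float64(-4.0))])
wrist2 (np.uint64(1918), [(np.float64(0.145), np.float64(-81.0), np.float64(8.0), np.float64(4.0)), (np.float64(0.146), np.float64(-82.0), np.float64(8.0), np.float64(4.0)), (np.float64(0.147), np.float64(-79.0), np.float64(8.0), np.float64(4.0)), (np.float64(0.147), np.float64(-81.0), np.float64(8.0), np.float64(0.0))])
wrist4 (np.uint64(2392), [(np.float64(0.089), np.float64(-28.0), np.float64(8.0), np.float64(-4.0)), (np.float64(0.09), np.float64(-29.0), np.float64(8.0), np.float64(-4.0)), (np.float64(0.092), np.float64(-30.0), np.float64(8.0), np.float64(0.0)), (np.float64(0.097), np.float64(-31.0), np.float64(8.0), np.float64(0.0))])
wrist5 (np.uint64(2374), [(np.float64(0.068), np.float64(-26.0), np.float64(8.0), np.float64(-4.0)), (np.float64(0.069), np.float64(-27.0), np.float64(8.0), np.float64(-4.0)), (np.float64(0.073), np.float64(-29.0), np.float64(8.0), np.float64(0.0)), (np.float64(0.074), np.float64(-28.0), np.float64(8.0), np.float64(0.0))])
```

```bash
sed -i 's/range(-8,9,2)/range(-6,17,2)/; s/(-4,0,4)/range(-12,9,4)/; s/tuple(np.round(b,3))/[float(round(v,3)) for v in b]/' ang.py
time python3 ang.py wrist1 wrist2 wrist4 wrist5
python3 - <<'E'
from h import *
for n in ("wrist4","wrist5"):
    g=cv2.cvtColor(load(n)["color"],cv2.COLOR_BGR2GRAY)
    for r in range(205,281,8): print(n,r,' '.join(str(v) for v in g[r,262:322:2]))
E
```

```text
wrist1 (np.uint64(2488), [[0.03, -90.0, 12.0, -4.0], [0.031, -90.0, 12.0, 0.0], [0.033, -89.0, 12.0, 4.0], [0.035, -90.0, 12.0, -8.0]])
wrist2 (np.uint64(1918), [[0.104, -60.0, 16.0, -12.0], [0.105, -63.0, 16.0, -12.0], [0.105, -62.0, 16.0, -8.0], [0.105, -61.0, 16.0, -12.0]])
wrist4 (np.uint64(2392), [[0.054, -23.0, 16.0, 0.0], [0.054, -24.0, 16.0, 4.0], [0.055, -24.0, 14.0, -4.0], [0.055, -22.0, 16.0, -4.0]])
wrist5 (np.uint64(2374), [[0.048, -25.0, 14.0, 4.0], [0.048, -24.0, 10.0, -8.0], [0.049, -23.0, 16.0, 4.0], [0.05, -25.0, 8.0, -12.0]])
wrist4 205 157 119 29 35 35 32 28 29 25 25 23 25 25 22 25 91 162 162 154 141 97 41 34 36 36 38 37 35 32 24
wrist4 213 176 174 173 176 122 14 24 28 26 27 26 26 27 28 26 20 90 163 163 161 161 154 146 118 138 113 36 37 38 36
wrist4 221 166 135 128 139 163 123 29 20 21 25 23 27 27 28 26 26 21 20 61 114 118 116 116 111 104 122 142 117 40 21
wrist4 229 134 132 132 133 134 137 134 48 19 17 21 22 21 22 21 21 25 20 21 20 54 139 141 144 142 124 107 103 102 86
wrist4 237 141 139 139 140 138 139 85 16 18 19 22 22 24 23 21 23 23 23 23 18 49 138 141 144 141
[... 998 characters left out ...]
04 104 73
wrist5 237 140 139 141 140 125 24 18 20 20 23 24 24 25 22 24 22 21 18 79 139 140 141 143 144 138 135 138 141 141 140
wrist5 245 141 139 140 141 105 15 18 22 23 23 25 22 22 22 22 20 21 27 114 141 140 141 141 140 135 133 143 201 166 180
wrist5 253 139 137 130 138 75 17 18 21 24 23 24 23 23 22 23 24 25 19 21 21 22 22 19 12 13 9 71 140 141 138
wrist5 261 22 21 20 83 52 16 19 21 23 24 21 24 21 22 22 22 22 25 23 21 23 21 19 16 15 15 9 143 208 206
wrist5 269 20 20 18 33 25 17 19 21 24 23 21 24 21 20 21 21 27 72 17 21 22 21 19 20 17 13 14 11 24 129
wrist5 277 20 18 18 16 19 20 17 23 23 22 22 23 22 24 23 20 63 95 16 22 23 22 21 20 21 16 16 13 14 16
real	0m13.254s
user	0m13.464s
sys	0m0.112s
```

```bash
cat > ang2.py <<'E'
import contextlib,io,sys
with contextlib.redirect_stdout(io.StringIO()): from fit import *
def edges(w,rows,c0,thr=75):
    g=cv2.cvtColor(w["color"],cv2.COLOR_BGR2GRAY).astype(float);L=[];Rr=[]
    for r in rows:
        for out,st in ((L,-1),(Rr,1)):
            c=c0
            while g[r,c]<thr and 0<c<558:c+=st
            out.append((c-st*(g[r,c]-thr)/(g[r,c]-g[r,c-st]),r))
    return np.array(L),np.array(Rr)
def ang(w,rows,c0,dz=0,h=.044):
    M,o=frame(.4163,.3151,95.2);out=[]
    for E in edges(w,rows,c0):
        Q=[]
        for uv in E:
            p,d=ray(w,uv);n=M[:,2];Q.append(M.T@(p+d*((o+n*(h+dz)-p)@n)/(d@n)-o))
        Q=np.array(Q);vx=np.linalg.svd(Q-Q.mean(0))[2][0];vx*=-np.sign(vx[1]) if abs(vx[1])>abs(vx[0]) else np.sign(vx[0])
        out.append((float(np.degrees(np.arctan2(vx[1],vx[0]))),Q.mean(0)[:2].round(4).tolist()))
    return out
if __name__=="__main__":
    for n,rows,c0 in (("wrist1",range(185,232,3),283),("wrist2",range(225,246,2),280),("wrist4",range(231,247,2),288),("wrist5",range(231,247,2),285)): print(n,ang(load(n),rows,c0))
E
python3 ang2.py
```

```text
wrist1 [(-89.41415218111638, [0.0098, -0.0031]), (-89.43233636369303, [-0.0059, -0.0004])]
wrist2 [(-74.7502424018153, [0.018, -0.0232]), (-71.83182051385039, [0.0025, -0.0237])]
wrist4 [(-42.75073915170523, [0.031, -0.0126]), (-39.425650883411315, [0.0203, -0.0215])]
wrist5 [(-39.21440169473873, [0.0315, -0.0124]), (-38.196951586451775, [0.0209, -0.0206])]
```

The bar sits at -39.5±1.5°, about 50° from its start, and stays there while the tool slips round it. That is the first stop, inside the window, and it has been held for over 2 s. I'll re-seat lower and aligned, grip harder, and press along the axis.

```bash

python3 steer.py '0 0 0 0 0.026; 0 0 0 0 0.026; 0 0 0.002 3.5 0.026; 0 0 0.004 3.5 0.026; 0 0 0.004 3.5 0.005; 0 0 0.004 3.5 0.005; 0 0 0.004 3.5 0.005; 0 0 0.004 3.5 0.005' 35|tail -2; python3 st.py
python3 steer.py '0 0 0 0 0.005; 0.001 -0.001 0.0025 0 0.005; 0.002 -0.0018 0.005 0 0.005; 0.0029 -0.0027 0.0075 0 0.005; 0.0029 -0.0027 0.0075 0 0.005'|tail -1; python3 st.py
python3 - <<'E'
from cell import env
import numpy as np
r=env.read_camera("wrist");np.savez("wrist6.npz",**r)
E
```

```text
grip_width: 0.0156
grasp_force: 32.2
 tq [ 0.36   1.181 -0.035] eff7 -0.02 F [-4.3  0.4  3.4] w 0.0156 yaw 52.5 p [0.4168 0.2983 0.1751]
grasp_force: 37.3
 tq [-1.69   2.474  0.103] eff7 -0.15 F [-8.8 -9.3 21.1] w 0.0151 yaw 52.4 p [0.4173 0.299  0.1698]
```

```bash
python3 - <<'E'
from ang2 import *
print(ang(load("wrist6"),range(231,247,2),285))
E
python3 steer.py '0.0005 -0.0005 0.0013 0 0.005; 0.0005 -0.0005 0.0013 -4 0.005; 0.0005 -0.0005 0.0013 -8 0.005; 0.0005 -0.0005 0.0013 -8 0.005' 40|tail -1; python3 st.py
python3 - <<'E'
from cell import env
import numpy as np
r=env.read_camera("wrist");np.savez("wrist7.npz",**r)
from ang2 import *
print(ang(r,range(231,247,2),285))
E
```

```text
[(-31.238868007465417, [0.0354, -0.0173]), (-38.12697943259855, [0.0253, -0.024])]
grasp_force: 41.9
 tq [-2.395  2.489 -0.417] eff7 1.051 F [ -9.  -13.6  26.7] w 0.0147 yaw 60.4 p [0.4183 0.2983 0.1695]
[(-27.41632110750456, [0.0365, -0.0158]), (-31.25106679709096, [0.0279, -0.0237])]
```

```bash

python3 steer.py '0 0 0 -4 0.005; 0 0 0 -8 0.005; 0 0 0 -8 0.005'|tail -1; python3 st.py
python3 - <<'E'
from cell import env
import numpy as np
r=env.read_camera("wrist");np.savez("wrist8.npz",**r)
from ang2 import *
print(ang(r,range(231,247,2),285))
E
```

```text
grasp_force: 40.3
 tq [-2.576  2.247 -0.381] eff7 1.035 F [ -9.1 -12.6  26.6] w 0.0146 yaw 68.4 p [0.4185 0.2978 0.1693]
[(-22.911045822150907, [0.0382, -0.0128]), (-20.657823964571826, [0.0313, -0.0217])]
```

It's past the stop and following the tool. I'll continue to the last stop.

```bash

python3 steer.py '0 0 0 -4 0.005; 0 0 0 -8 0.005; 0 0 0 -8 0.005'|tail -1; python3 st.py
python3 steer.py '0 0 0 -4 0.005; 0 0 0 -8 0.005; 0 0 0 -8 0.005'|tail -1; python3 st.py
python3 steer.py '0 0 0 -4 0.005; 0 0 0 -8 0.005; 0 0 0 -8 0.005'|tail -1; python3 st.py
python3 - <<'E'
from cell import env
import numpy as np
r=env.read_camera("wrist");np.savez("wrist9.npz",**r)
from ang2 import *
print(ang(r,range(231,247,2),285))
E
```

```text
grasp_force: 39.6
 tq [-2.585  2.025 -0.398] eff7 1.07 F [ -8.4 -13.4  25. ] w 0.0141 yaw 76.4 p [0.4187 0.2979 0.1692]
grasp_force: 40.3
 tq [-2.013  2.137  0.074] eff7 0.557 F [-6.4 -9.6 19.5] w 0.0124 yaw 84.5 p [0.4179 0.2989 0.1683]
grasp_force: 39.7
 tq [-1.641  1.683  0.002] eff7 0.634 F [-5.4 -8.3 16.1] w 0.0117 yaw 92.5 p [0.4182 0.2993 0.1679]
[(-5.1852371735462235, [0.045, 0.003]), (1.9416855724114355, [0.0443, -0.0067])]
```

```bash

python3 steer.py '0 0 0 -3 0.005; 0 0 0 -6 0.005; 0 0 0 -6 0.005'|tail -1; python3 st.py
python3 steer.py '0 0 0 -3 0.005; 0 0 0 -6 0.005; 0 0 0 -6 0.005'|tail -1; python3 st.py
python3 steer.py '0 0 0 -3 0.005; 0 0 0 -6 0.005; 0 0 0 -6 0.005'|tail -1; python3 st.py
python3 - <<'E'
from cell import env
import numpy as np
r=env.read_camera("wrist");np.savez("wrist10.npz",**r)
from ang2 import *
print(ang(r,range(231,247,2),285))
E
```

```text
grasp_force: 39.7
 tq [-1.585  1.293 -0.266] eff7 0.751 F [-4.5 -8.7 16. ] w 0.0122 yaw 98.4 p [0.4188 0.2992 0.168 ]
grasp_force: 40.0
 tq [-1.861  1.11  -0.526] eff7 1.006 F [-4.4 -9.5 15.9] w 0.0117 yaw 104.3 p [0.4191 0.2986 0.168 ]
grasp_force: 42.2
 tq [-1.707  1.092 -0.87 ] eff7 1.367 F [-4.2 -9.5 15.4] w 0.0129 yaw 110.3 p [0.4191 0.2987 0.1679]
[(3.489116657392574, [0.0412, 0.0099]), (16.18142280047239, [0.0447, 0.0011])]
```

The torque is rising and the bar is at about +10°, as expected for the last stop (-39.5+50). Now I'll lift along the axis.

```bash

python3 steer.py '0 0 0 2 0.005; -0.0023 -0.0006 -0.0044 2 0.005; -0.0045 -0.0012 -0.0088 2 0.005; -0.0068 -0.0018 -0.0132 2 0.005; -0.0091 -0.0025 -0.0177 2 0.005; -0.0091 -0.0025 -0.0177 2 0.005'|tail -1; python3 st.py
python3 - <<'E'
from cell import env
import numpy as np
r=env.read_camera("wrist");np.savez("wrist11.npz",**r)
E
```

```text
grasp_force: 39.8
 tq [-0.222 -0.226 -0.049] eff7 0.034 F [ 0.9 -0.9  0.2] w 0.0115 yaw 108.5 p [0.4191 0.2924 0.1845]
```

```bash

python3 steer.py '-0.0046 -0.0011 -0.0088 0 0.005; -0.0092 -0.0022 -0.0176 0 0.005; -0.0137 -0.0032 -0.0265 0 0.005; -0.0183 -0.0043 -0.0353 0 0.005; -0.0183 -0.0043 -0.0353 0 0.005; -0.0183 -0.0043 -0.0353 0 0.005'; python3 st.py
python3 - <<'E'
from cell import env
import cv2,numpy as np
from h import *
r=env.read_camera("wrist");s=env.read_camera("side");np.savez("side12.npz",**s)
a=cv2.resize(r["color"],(480,360));b=cv2.resize(s["color"][80:205,230:340],(317,360),interpolation=cv2.INTER_CUBIC)
cv2.imwrite("pics/w12.png",np.hstack([a,b]))
E
```

```text
time_s: 13.33
tool_pos: [0.4201, 0.2741, 0.2198]
tool_rot: [179.9, -0.0, 108.4]
force: [0.7, -0.1, -1.9]
grip_width: 0.0109
grasp_force: 39.8
 tq [-0.079  0.022 -0.024] eff7 0.014 F [ 0.7 -0.1 -1.9] w 0.0109 yaw 108.4 p [0.4201 0.2741 0.2198]
```

View pics/w12.png

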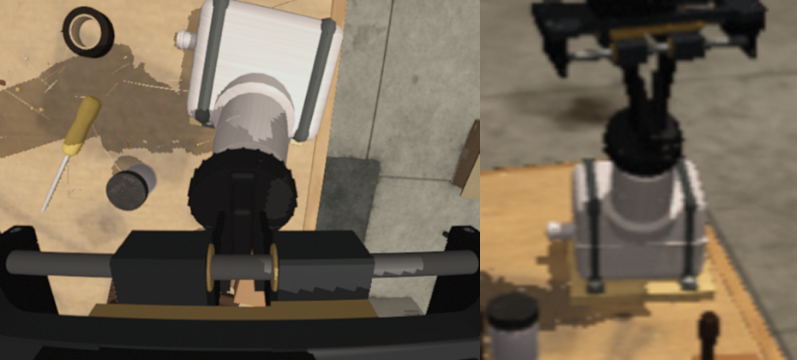

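The cap is off: in the picture the disc sits in the fingers at about (243,185), clear above the neck mouth, with roughly 1.9 N of load. Next I'll raise it and carry it over the stand, well above the posts.

```bash
python3 - <<'E'
from h import *
t=load("top0");s=load("side0")
for n,a,b in (("vise handle",(342,152),(344,285)),("post top R",(286,176),(309,192)),("post top L",(292,258),(228,188))):
    (p,d),(q,e)=ray(t,a),ray(s,b);k=np.linalg.lstsq(np.c_[d,-e],q-p,rcond=None)[0];print(n,((p+d*k[0]+q+e*k[1])/2).round(3),np.linalg.norm(p+d*k[0]-q-e*k[1]).round(4))
E
python3 steer.py '0 0 -0.03 0 0.005; 0 0 -0.06 0 0.005; 0 0 -0.09 0 0.005; -0.0283 -0.0035 -0.09 0 0.005; -0.0567 -0.0069 -0.09 0 0.005; -0.085 -0.0104 -0.09 0 0.005; -0.1134 -0.0138 -0.09 0 0.005; -0.1417 -0.0173 -0.09 0 0.005'|tail -5
python3 steer.py '-0.0283 -0.0035 0 0 0.005; -0.0567 -0.0069 0 0 0.005; -0.085 -0.0104 0 0 0.005; -0.1088 -0.0236 0 0 0.005; -0.1328 -0.0368 0 0 0.005; -0.1567 -0.05 0 0 0.005; -0.1807 -0.0632 0 0 0.005; -0.2046 -0.0763 0 0 0.005'|tail -5
```

```text
vise handle [ 0.552 -0.154  0.054] 0.0103
post top R [ 0.472 -0.018  0.179] 0.0042
post top L [ 0.302 -0.03   0.19 ] 0.0136
tool_pos: [0.448, 0.1332, 0.3082]
tool_rot: [-180.0, -0.0, 108.5]
force: [0.4, 0.3, -0.8]
grip_width: 0.0115
grasp_force: 39.8
tool_pos: [0.44, -0.0849, 0.3082]
tool_rot: [-180.0, -0.0, 108.5]
force: [1.8, 0.0, -0.7]
grip_width: 0.0117
grasp_force: 39.8
```

```bash

python3 steer.py '-0.0237 -0.0132 0 0 0.005; -0.0475 -0.0263 0 0 0.005; -0.0712 -0.0395 0 0 0.005; -0.0712 -0.0395 0.038 0 0.005; -0.0712 -0.0395 0.076 0 0.005; -0.0712 -0.0395 0.114 0 0.005; -0.0712 -0.0395 0.152 0 0.005; -0.0712 -0.0395 0.178 0 0.005'|tail -5
python3 steer.py '0 0 0 0 0.005; 0 0 0 0 0.005' | tail -5; python3 st.py
python3 - <<'E'
from cell import env
from h import *
s=env.read_camera("side");np.savez("side13.npz",**s);w=env.read_camera("wrist");np.savez("wrist13.npz",**w)
o=env.get_obs();p=np.array(o["tool_pos"]);print(p)
uv=proj(s,p)[0];print("tcp px",uv, "z0.06",proj(s,p-[0,0,.056])[0])
g=cv2.cvtColor(s["color"],cv2.COLOR_BGR2GRAY)
u,v=map(int,uv)
ch="@#*+=-:. "
for r in range(v-20,v+62,2): print(r,''.join(ch[min(8,int(x)//26)] for x in g[r,u-50:u+50]))
E
```

```text
tool_pos: [0.4236, -0.1633, 0.1272]
tool_rot: [-179.8, -0.1, 108.5]
force: [-0.1, 0.6, -0.6]
grip_width: 0.0117
grasp_force: 39.8
tool_pos: [0.4247, -0.1637, 0.1299]
tool_rot: [-179.8, -0.1, 108.5]
force: [-0.5, -0.6, -0.9]
grip_width: 0.0115
grasp_force: 39.8
 tq [-0.1    0.009  0.023] eff7 0.045 F [-0.5 -0.6 -0.9] w 0.0115 yaw 108.5 p [ 0.4247 -0.1637  0.1299]
[ 0.42713057 -0.16426985  0.13247333]
tcp px [282.75330411 255.35027172] z0.06 [282.65382363 277.52532302]
235 ###############*-.         .+##**##############=     :*###***#########@@@@@@#******+++++++++=+++*@@@
237 @@@@@@@@@@@@@@@*:.          .*##################+---==-:::-+*#@@@@@@@@@@@@@@####*-:.............-+#@
239 @@@@@@@@@@@@##*=::-::.:::---=+**###############@#*+++****#####@@@@@@@@@@@@@@#####-:::.:..........:==
241 @@@@@@@@#*####*-      .:::-===++*###@@@@@@@@@@@@@**##@@@@@@###@@@@@@@@@@@@######*-:.................
243 @@@@@@@@#*##*+=====-::--=++++***##@@@@@@@@@@@@@@#+=*@@@@@@@@@@@##@@##*###@##@###*-::................
245 @@@@@@@@@###**++++****######*****#@@@@@@@@@@@@@@*::+@@@@@@@@@############@@@@###*=:::::............
[... 2976 characters left out ...]
............ .........                                                
305 ++++-:..................................... ....                                                    
307 ++++-.......................................                                                        
309 +++=:..................................                                                             
311 +++=:................................                                                           .:--
313 ++=-........................... ..                                                            .:=-::
315 ++=-......................... .                                                               -++=::
```

Reading the side view numerically, the disc spans about 38 px wide and 17 px in semi-minor axis. So it is still tilted about 28° with its top leaning to -y. I'll lower to contact, then swing it upright about its lower edge with a light grip.

```bash

python3 steer.py '0 0 0.015 0 0.005; 0 0 0.03 0 0.005; 0 0 0.04 0 0.005; 0 0 0.048 0 0.005; 0 0 0.054 0 0.005; 0 0 0.054 0 0.005; 0 0 0.054 0 0.005' 20|tail -1; python3 st.py
python3 steer.py '0 0 0.0015 0 0.005; 0 0 0.003 0 0.005; 0 0 0.003 0 0.005'|tail -1; python3 st.py
python3 steer.py '0 0 0.0015 0 0.005; 0 0 0.003 0 0.005; 0 0 0.003 0 0.005'|tail -1; python3 st.py
```

```text
grasp_force: 20.0
 tq [-0.021 -0.016  0.011] eff7 0.016 F [ 0.   0.  -0.3] w 0.0121 yaw 108.5 p [ 0.426  -0.1641  0.0771]
grasp_force: 20.0
 tq [-0.073  0.099 -0.039] eff7 0.02 F [ 0.1  0.6 -1.2] w 0.0117 yaw 108.5 p [ 0.4259 -0.164   0.0739]
grasp_force: 20.0
 tq [-0.06  -0.012 -0.032] eff7 0.021 F [-0.   0.6 -0.6] w 0.0117 yaw 108.5 p [ 0.4255 -0.1639  0.0705]
```

```bash

python3 steer.py '0 0 0.001 0 0.005; 0 0 0.002 0 0.005; 0 0 0.002 0 0.005'|tail -1; python3 st.py
python3 steer.py '0 0 0.001 0 0.005; 0 0 0.002 0 0.005; 0 0 0.002 0 0.005'|tail -1; python3 st.py
```

```text
grasp_force: 20.0
 tq [0.094 0.732 0.052] eff7 0.016 F [-2.5  1.2  6.3] w 0.0121 yaw 108.5 p [ 0.426  -0.1641  0.0695]
grasp_force: 20.0
 tq [ 0.226  1.495 -0.026] eff7 0.017 F [-5.   0.9 19.6] w 0.0117 yaw 108.5 p [ 0.4268 -0.1645  0.069 ]
```

```bash

python3 steer.py '0 0 0.001 0 0.005; 0 0 0.002 0 0.005; 0 0 0.002 0 0.005'|tail -1; python3 st.py
```

```text
grasp_force: 20.0
 tq [-0.015  1.673 -0.033] eff7 0.011 F [-5.4  0.3 25.8] w 0.0119 yaw 108.5 p [ 0.428  -0.1654  0.0681]
```

Contact at z = 0.0695, matching the lug-edge prediction of 0.070. I'll ease off to a few N, lighten the grip and swing along tool +x.

```bash

python3 steer.py '0 0 -0.002 0 0.005; 0 0 -0.004 0 0.005; 0 0 -0.004 0 0.005; 0 0 -0.004 0 0.005; 0 0 -0.004 0 0.005' 6|tail -1; python3 st.py
python3 steer.py '0.0035 0 0 0 0.005; 0.007 0 0 0 0.005; 0.0105 0 0.0003 0 0.005; 0.0145 0 0.0008 0 0.005; 0.0145 0 0.0008 0 0.005'|tail -1; python3 st.py
```

```text
grasp_force: 6.0
 tq [-0.213 -0.12   0.023] eff7 -0.0 F [ 1.  -1.   2.2] w 0.0122 yaw 108.5 p [ 0.4261 -0.1641  0.0689]
grasp_force: 6.0
 tq [ 0.009  0.106 -0.019] eff7 -0.115 F [-0.1  0.8  0.2] w 0.0119 yaw 108.5 p [ 0.4205 -0.149   0.0676]
```

```bash
cat > asc.py <<'E'
from cell import env
from h import *
s=env.read_camera("side")
p=np.array(env.get_obs()["tool_pos"]);u,v=map(int,proj(s,p)[0]);print("tcp px",u,v)
g=cv2.cvtColor(s["color"],cv2.COLOR_BGR2GRAY);np.savez("sidelast.npz",**s)
ch="@#*+=-:. "
for r in range(v-14,v+46,2): print(r,''.join(ch[min(8,int(x)//26)] for x in g[r,u-36:u+36]))
E
python3 asc.py
```

```text
tcp px 279 275
261 ###***#####@@@@@@#***###############*++***#######@@@@@@@@@@@@@#######*-:
263 -:::::----==========*####@@@@@@@@@@#*+#@@@@@@@##@@@@@@@##########@@@#*-:
265 -==--===----=+++++**##@@@@@@@@@@@@@#=-+#@@@@@@@@#*++==--------::-==+=-::
267 #*+++++****+++===-:-*#@@@@@@@@@@@@@#+-=#@@@@@@@#=:::::::::::::::::::::::
269 ++===--:...........:-*###*##@@@@@@@@#=+#@@@@@@#=::::::::::::::::::::....
271 :...................::::::=#@@@@@@@@@@@@@@@@@@*-:::.:::::::::::::::..:::
273 .............:::.....:-+##@@@@@@@@@@@@@@@@@@@@*-:.....::::::.:::...::::.
275 ....................:-*#@@@@@@@@@@@@@@@@@@@@@@##+-:..:..................
277 ...................:+#@@@@@@@@@@@@@@@@@@@@@@@#####=:.   ..........     .
279 ..................:+#@@@@@@@@@@@@@@@@@@@@@@@@######+:.............. .. .
281 .................:+@@@@@@@@@@@@@@@@@@@@@@@@@@#####@#=:................  
283 .................-#@@@@@@@@@@@@@@@@@@@@@@@@@@######@*:...... . ..       
285 ................:=#@@@@@@@@@@@@@@@@@@@@@@@@@@@@@@@@@#=:. ..             
287 ................:+#@@@@@@@@@@@@@@@@@@@@@@@@@@@@@@@###=..                
289 ...
[... 461 characters left out ...]
......................-+#@@@@@@@@@@@@@@@@@#+-:.                       
303 ..................... . ..::-=*###@@####*+--:.                          
305 .................            .....:::.....                              
307 ..............  .  .    ...                                             
309 .......    .... ....  .  .                                              
311 ........ ..  . .   ...                                                  
313 .. ........  ...   .                                                    
315 ........  ... .                                                         
317 ...... . ..                                                             
319 .........
```

```bash
cat > tilt.py <<'E'
from h import *
import sys
from itertools import product
def fit(s,c0,yaw,top,glass=True):
    g=cv2.cvtColor(s["color"],cv2.COLOR_BGR2GRAY);dark=g<100
    ty=np.array([np.sin(np.radians(yaw)),-np.cos(np.radians(yaw)),0]);a=np.radians(np.arange(0,360,10));best=[]
    x0=int(proj(s,c0)[0][0]);roi=np.zeros(g.shape,bool);roi[top:top+45,x0-32:x0+32]=1
    for th,t in product(range(-4,41,4),(.012,.016,.020)):
        M=R.from_rotvec(np.radians(th)*SG*ty).as_matrix()
        cyl=np.vstack([np.c_[.0355*np.cos(a),.0355*np.sin(a),0*a+h] for h in (.027-t,.027)])@M.T
        for dx,dy,dz in product((-.006,-.003,0,.003,.006),(-.024,-.018,-.012,-.006,0,.006,.012,.018,.024),(0,)):
            q=proj(s,np.array([c0[0]+dx,c0[1]+dy,c0[2]])+cyl)
            m=np.zeros(g.shape,np.uint8);cv2.fillPoly(m,[cv2.convexHull(np.int32(q.round()))],1)
            best.append((((m>0)!=dark)[roi].sum(),th,t,dx,dy))
    best.sort();return best[:6]
SG=1
# tool y direction; n leans to -tool x => rotate z toward -tool x
if __name__=="__main__":
    ty=np.array([np.sin(np.radians(108.5)),-np.cos(np.radians(108.5)),0])
    n=R.from_rotvec(np.radians(28)*ty).apply([0,0,1]);
    SG=1 if n[1]<0 else -1
    print("SG",SG,n)
    for b in fit(load("side13"),np.array([.427,-.138,.083]),108.5,263): print("air",b)
    for z in (.009,.015,.02):
        for b in fit(load("sidelast"),np.array([.42,-.149,z]),108.5,273)[:3]: print(z,b)
E
python3 tilt.py
```

```text
SG 1 [ 0.14896551 -0.44521099  0.88294759]
air (np.int64(69), 0, 0.02, -0.006, -0.024)
air (np.int64(71), 8, 0.02, -0.006, -0.018)
air (np.int64(72), 4, 0.016, -0.006, -0.024)
air (np.int64(76), 8, 0.012, -0.006, -0.024)
air (np.int64(82), 12, 0.02, -0.006, -0.018)
air (np.int64(83), 0, 0.016, -0.006, -0.024)
0.009 (np.int64(30), 4, 0.02, -0.003, 0.012)
0.009 (np.int64(32), 24, 0.012, -0.006, 0.018)
0.009 (np.int64(36), 28, 0.02, -0.006, 0.024)
0.015 (np.int64(37), 8, 0.016, -0.003, 0.006)
0.015 (np.int64(42), 24, 0.012, -0.006, 0.012)
0.015 (np.int64(43), 4, 0.02, -0.003, 0.006)
0.02 (np.int64(43), 12, 0.012, -0.003, 0)
0.02 (np.int64(43), 20, 0.012, -0.006, 0.006)
0.02 (np.int64(47), 8, 0.016, -0.003, 0)
```

```bash
cat > wt.py <<'E'
from cell import env
from h import *
def pred(w,p,yaw,ax,z0=None):
    ty=np.array([np.sin(np.radians(yaw)),-np.cos(np.radians(yaw)),0]);a=np.radians(np.arange(0,360,5))
    for th in (0,7,14,21,28):
        M=R.from_rotvec(np.radians(th)*ty).as_matrix()
        q=proj(w,p+(np.vstack([np.c_[.0355*np.cos(a),.0355*np.sin(a),0*a+h] for h in (.011,.027)])-[0,0,ax])@M.T)
        print("  th",th,"minrow",q[:,1].min().round(1),"cols",q[:,0].min().round(1),q[:,0].max().round(1))
def obs(w):
    g=cv2.cvtColor(w["color"],cv2.COLOR_BGR2GRAY)
    for c in (270,280,290): 
        col=g[:,c]; d=np.where(col[60:260]<60)[0]+60; print("  col",c,"dark starts",d[:1],col[d[0]-8:d[0]+8:2])
    for r in range(150,250,10): 
        d=np.where(g[r,150:420]<60)[0]+150; print(r,(d.min(),d.max()) if len(d) else None,end=' ')
    print()
if __name__=="__main__":
    w=load("wrist13");print("air");obs(w);pred(w,np.array([.4265,-.1642,.131]),108.5,.056)
    w=env.read_camera("wrist");np.savez("wrist14.npz",**w);o=env.get_obs();print("now");obs(w);pred(w,np.array(o["tool_pos"]),108.5,.056)
    print(o["tool_pos"],o["time_s"])
E
python3 wt.py
```

```text
air
  col 270 dark starts [175] [205 205 207 170  36  21  24  22]
  col 280 dark starts [174] [204 204 208 167  33  21  23  21]
  col 290 dark starts [175] [205 205 208 151  17  21  25  22]
150 None 160 None 170 None 180 (np.int64(249), np.int64(317)) 190 (np.int64(236), np.int64(330)) 200 (np.int64(227), np.int64(338)) 210 (np.int64(223), np.int64(342)) 220 (np.int64(221), np.int64(344)) 230 (np.int64(221), np.int64(345)) 240 (np.int64(222), np.int64(345)) 
  th 0 minrow 189.2 cols 222.1 343.6
  th 7 minrow 182.5 cols 221.6 344.1
  th 14 minrow 176.7 cols 220.9 344.8
  th 21 minrow 171.9 cols 220.1 345.6
  th 28 minrow 168.2 cols 219.1 346.6
now
  col 270 dark starts [180] [203 202 205 170  38  19  23  20]
  col 280 dark starts [179] [202 203 197 124  20  20  18  19]
  col 290 dark starts [180] [202 202 205 149  17  20  20  19]
150 None 160 None 170 None 180 (np.int64(264), np.int64(300)) 190 (np.int64(245), np.int64(319)) 200 (np.int64(235), np.int64(329)) 210 (np.int64(227), np.int64(337)) 220 (np.int64(223), np.int64(341)) 230 (np.int64(220), np.int64(344)) 240 (np.int64(221), np.int64(343)) 
  th 0 minrow 189.8 cols 221.6 343.5
  th 7 minrow 183.0 cols 221.1 344.0
  th 14 minrow 177.2 cols 220.5 344.7
  th 21 minrow 172.3 cols 219.7 345.6
  th 28 minrow 168.7 cols 218.7 346.5
[ 0.42067098 -0.14943953  0.06768597] 18.4667
```

```bash

python3 steer.py '0.0025 0 0.0008 0 0.005; 0.005 0 0.0015 0 0.005; 0.0075 0 0.002 0 0.005; 0.0075 0 0.002 0 0.005'|tail -1; python3 st.py; python3 wt.py | sed -n '/now/,$p'
```

```text
grasp_force: 6.0
 tq [-0.126  0.139 -0.021] eff7 -0.069 F [ 0.3 -0.3  0.6] w 0.0119 yaw 108.5 p [ 0.4186 -0.1427  0.0658]
now
  col 270 dark starts [185] [205 205 208 161  22  21  19  21]
  col 280 dark starts [183] [205 205 206 172  44  17  19  18]
  col 290 dark starts [184] [205 205 206 184  47  19  19  22]
150 None 160 None 170 None 180 None 190 (np.int64(250), np.int64(314)) 200 (np.int64(238), np.int64(326)) 210 (np.int64(229), np.int64(335)) 220 (np.int64(226), np.int64(338)) 230 (np.int64(222), np.int64(342)) 240 (np.int64(222), np.int64(341)) 
  th 0 minrow 189.4 cols 221.6 343.4
  th 7 minrow 182.6 cols 221.0 344.0
  th 14 minrow 176.8 cols 220.4 344.7
  th 21 minrow 171.9 cols 219.6 345.5
  th 28 minrow 168.3 cols 218.6 346.5
[ 0.41854664 -0.14270162  0.0657752 ] 18.85
```

```bash

python3 steer.py '0.0025 0 0.0008 0 0.005; 0.005 0 0.0015 0 0.005; 0.0065 0 0.002 0 0.005; 0.0065 0 0.002 0 0.005'|tail -1; python3 st.py; python3 wt.py | sed -n '/now/,/col 290/p'
python3 steer.py '0 0 0.001 0 0.005; 0 0 0.001 0 0.005'|tail -1; python3 st.py; python3 wt.py | sed -n '/now/,/col 290/p'
```

```text
grasp_force: 6.0
 tq [-0.096 -0.024  0.011] eff7 -0.047 F [-0.5 -0.7  0.2] w 0.0124 yaw 108.5 p [ 0.4166 -0.1365  0.0638]
now
  col 270 dark starts [60] [ 66  63  61  58  59  39 128 174]
  col 280 dark starts [65] [ 67  67  63  63  51  65 163 171]
  col 290 dark starts [68] [ 68  67  65  61  59  33 157 174]
grasp_force: 6.0
 tq [0.426 0.411 0.   ] eff7 0.028 F [-1.7  2.4  3.6] w 0.0121 yaw 108.5 p [ 0.4166 -0.1362  0.0631]
now
  col 270 dark starts [60] [ 65  63  63  59  59  49  69 170]
  col 280 dark starts [65] [ 68  66  65  62  59  44 150 170]
  col 290 dark starts [69] [ 67  66  64  61  55  43 164 173]
```

```bash
sed -i 's/col\[60:260\]<60)\[0\]+60/col[130:260]<60)[0]+130/' wt.py; python3 wt.py | sed -n '/now/,$p'
```

```text
now
  col 270 dark starts [190] [206 207 212 156  17  20  20  20]
  col 280 dark starts [188] [207 208 200 138  30  18  18  25]
  col 290 dark starts [189] [207 207 209 176  37  18  18  20]
150 None 160 None 170 None 180 None 190 (np.int64(265), np.int64(300)) 200 (np.int64(246), np.int64(317)) 210 (np.int64(237), np.int64(327)) 220 (np.int64(228), np.int64(336)) 230 (np.int64(225), np.int64(339)) 240 (np.int64(222), np.int64(342)) 
  th 0 minrow 189.4 cols 221.6 343.5
  th 7 minrow 182.6 cols 221.1 344.0
  th 14 minrow 176.8 cols 220.5 344.7
  th 21 minrow 171.9 cols 219.7 345.6
  th 28 minrow 168.2 cols 218.7 346.5
[ 0.41666014 -0.13628562  0.06316785] 19.5
```

The tilt now reads about 0–1°, consistent with a 29 mm swing over a 58 mm lever, and the cap is pressing the glass with 3.6 N. I'll release and check.

```bash

python3 steer.py '0 0 -0.0005 0 0.014; 0 0 -0.0005 0 0.018; 0 0 -0.0005 0 0.03; 0 0 -0.0005 0 0.04; 0 0 -0.0005 0 0.04'|tail -1; python3 st.py; python3 wt.py | sed -n '/now/,/col 290/p'
python3 steer.py '0 0 -0.01 0 0.04; 0 0 -0.025 0 0.04; 0 0 -0.05 0 0.04; 0 0 -0.085 0 0.04; 0 0 -0.12 0 0.04; 0 0 -0.15 0 0.04; 0 0 -0.15 0 0.04; 0 0 -0.15 0 0.04'|tail -5
python3 asc.py
python3 - <<'E'
from h import *
t=load("sidelast")
for q in [(.4166,-.136),(.425,-.149)]:
  a=np.radians(np.arange(0,360,5))
  c=proj(t,np.vstack([np.c_[q[0]+.0355*np.cos(a),q[1]+.0355*np.sin(a),0*a+.009+h] for h in(.011,.027)]))
  d=c[:72];e=c[72:];print(q,"cols",c[:,0].min(),c[:,0].max(),"rows disc top",e[:,1].min(),e[:,1].max(),"lower",d[:,1].max(),"bar top",proj(t,[q[0],q[1],.064]))
E
```

```text
grasp_force: 0.0
 tq [-0.094  0.063 -0.011] eff7 0.0 F [-0.2 -0.   0.2] w 0.0308 yaw 108.5 p [ 0.4166 -0.1371  0.0633]
now
  col 270 dark starts [186] [211 211 215 148  17  19  23  22]
  col 280 dark starts [184] [211 212 201 135  26  18  27  23]
  col 290 dark starts [185] [212 212 215 169  27  22  18  21]
tool_pos: [0.4179, -0.1373, 0.2158]
tool_rot: [179.7, 0.1, 108.5]
force: [-0.2, 0.2, 0.3]
grip_width: 0.0398
grasp_force: 0.0
tcp px 277 210
196 *+++++++==+#@@@@@@@@@@@@@@@*-:::::::-----::---=#@@@@@@@@@*-:::::=#@@@@#*
198 +++++=++=-=*#####@@@@@@@@#=::::::::-----:-----=*@@@@@@@@#=:::::::=#@@@#-
200 ++++++++==-------+#@@@@@@@*-::::::----::------=*@@@@@@@@*-:::::::=#@@#=:
202 ++++++++=-----::-=*@@@@@@@#-::::::--------::::=#@@@@@@@#=::::::::=#@@#=:
204 ++++++++=-::::::::=*@@@@@@#-:.::::::::---:::::-#@@@@@@@*-:::..:-=+#@@#+-
206 +++++==-:::::::::::=#@@@@@#=:::---::::--::::::=#@@@@@@#=::::.:-==+#@@#+-
208 ::--:::::::::::::::-*@@@@@#=::---:::----------+#@@@@@@*-......-++*@@@#+-
210 .:..:::::::::::::::-+@@@@@#=:-------=+++*****+*#@@@@@#+::::.::=+*#@@@#+-
212 :::::::::::::::::::-+@@@@@#=--
[... 1299 characters left out ...]
######********++++++++++*##################@@@@@###*
248 ###############################################################@@@@@###*
250 ##############################################################@@@#######
252 ##############################################################@@@#######
254 ##############################################################@@@@@@@##*
(0.4166, -0.136) cols 260.5607675376732 295.620089140637 rows disc top 270.214261715054 294.9507986610901 lower 300.6441822103612 bar top [[278.05040066 272.00040881]]
(0.425, -0.149) cols 264.15726814673906 299.65817719445135 rows disc top 274.66413736917286 300.0112523330519 lower 305.7185573085631 bar top [[281.93600209 276.70584389]]
```

Released. I'll check the free-standing cap by fitting it in the unobstructed side and wrist images.

```bash
python3 - <<'E'
from cell import env
from h import *
from scipy.optimize import minimize
s=load("sidelast");g=cv2.cvtColor(s["color"],cv2.COLOR_BGR2GRAY);ch="@#*+=-:. "
for r in range(262,312,2): print(r,''.join(ch[min(8,int(x)//26)] for x in g[r,245:315]))
w=env.read_camera("wrist");np.savez("wrist15.npz",**w);gw=cv2.cvtColor(w["color"],cv2.COLOR_BGR2GRAY)
p=np.array(env.get_obs()["tool_pos"]);u,v=map(int,proj(w,[p[0],p[1],.05])[0]);print("wrist",u,v)
for r in range(v-60,min(v+60,420),4): print(r,''.join(ch[min(8,int(x)//26)] for x in gw[r,u-70:u+70:2]))
E
```

```text
262 --==++++++*************#####@@@@@#@#########@@@@@@@@@@@@@@#########*=:
264 ::::::::::::::--:::--:---=*@@@@*=----------=++++++++*******+++**###+-:
266 :::::::::::::::::::::::::-*@@@@#+-:::::::::::::::::::::-::::::::---:::
268 ...:::::.:::::::::.::::::-*@@@@@#=::::::::::::::::::::::::::::::::::::
270 .........:::..:::::::-==++*@@@@@@#=-::::::::::::::::::::::::::::::::::
272 ....::::::::::-++++++++*#@@@@@@@@@@###*+=-:::::.::::::::::::::::::::::
274 ......:-------=====+*##@@@@@@@@@@@@@@@@@@@#+-::..:::::::::::::::::::::
276 ................:-+#@@@@@@@@@@@@@@@@@@@@@@@@@#=:......................
278 ................-*@@@@@@@@@@@@@@@@@@@@@@@@@@@@#+-.....................
280 ..............:=#@@@@@@@@@@@@@@@@@@@@@@@@@@@@@@#*=:...................
282 ..............-*@@@@@@@@@@@@@@@@@@@@@@@@@@@@@@@@#+:...................
284 .............:=#@@@@@@@@@@@@@@@@@@@@@@@@@@@@@@@@@#=:..................
286 ..............-#@@@@@@@@@@@@@@@@@@@@@@@@@@@@@@@@@#-...................
288 ..............-#@@@@@@@@@@@@@@@@@@@@@@@@@@@@@@@@@#:...................
290 ..............-*@@@@@@@@@@@@@@@@@@@@@@@@@@@@@@
[... 2338 characters left out ...]
:........................
217 ..............................-*##****#*+:............................
221 .................................#****=...............................
225 ......................................................................
229 :.....................................................................
233 ::::::::..............................................................
237 ::::::::::::::........................................................
241 ::::::::::::::::::::::................................................
245 ::::::::::::::::::::::::::::..........................................
249 ::::::::-@@@*+***-:::::::..:...........................+++++@@@-......
```

The free-standing cap's outline (columns 259–295, bottom row 301) matches an upright cap at (0.417, -0.136) to within 1 px: predicted columns 260.5–295.6, bottom row 300.6. That is about 15 mm from the pane's centre, and the gripper is clear.

```bash
python3 -c "
from cell import env
print(env.sign_off())"
```

```text
the job is handed in; nothing more can be done
None
```

The cap was vented at its first stop for over two seconds, pressed, turned to the last stop and lifted off. It now stands upright and released on the glass pane, about 20 mm from its centre, and the job is handed in after roughly 21 s of robot time; sign-off gave no verdict, and I kept clear of the bystanders but did not re-measure them.

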